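# Ready the coil winder for the next coil

### The job

Get the coil winder ready for its next coil: turn the knob of the turns counter anticlockwise until the pointer is fully back against its zero stop. Set the low metal spool stand upright and centred on the round rubber pad of the wire pay-off, and after that stand the full copper spool upright and centred on it. Lower both gently without dropping them, never tip the full spool over, and leave everything else on the bench where it is.

Things in the scene. Friction and masses are not known exactly. Their poses are not given: they have to be found in the camera images.
- reset (a joint): angle (rad) of the turns counter's reset knob and pointer: 0 = against the zero stop (pointer on the thick zero mark, lower left of the dial), growing clockwise seen facing the dial, up to a far stop at 4.71. It is reset by turning anticlockwise. Light friction of 0.06 N m; it stays where it is left and cannot pass 0.
- reset_grip (a point): grip point of the reset knob, a black bar 60 mm long, 14 mm wide, 34 mm tall at the centre of the dial. The point lies on the turning axis inside the bar, 16 mm below its outer face, 28 mm above the glass; a round skirt (46 mm) fills the first 10 mm above the glass. z: turning axis, out of the dial, 35 degrees from vertical; x: along the bar to its end with the white line (pointer side). Both turn with the knob.
- pad (a point): centre of the upper face of the round rubber pad (120 mm diameter, 12 mm above the bench) on the pay-off's fixed foot, a dark steel plate 140 mm wide. z up; x points along the foot, away from the robot, to a thin steel column 280 mm tall, 140 mm from this point; its guide arm, 262 mm high, is swung away from the pad, to the back right, 140 mm long.
- stand: spool stand, a loose turned grey metal piece: a foot disc 100 mm in diameter and 10 mm thick with a drum 60 mm in diameter on it, 45 mm tall in all, flat felt top; about 0.35 kg. Origin: centre of the underside; z up. Take it by the drum from above.
- spool: full spool of copper wire: 80 mm tall, flat round flanges 60 mm in diameter and 8 mm thick at both ends, copper winding 52 mm in diameter between them; stands upright; about 0.55 kg. Origin: centre of the underside; z along its axis, up. Take it across the upper flange from above.
- bare_spool: empty spool of the same outer size (60 mm diameter, 80 mm tall) with a bare thin core of 22 mm; leave it alone. Origin: centre of the underside; z up.
- pulley: steel belt pulley lying flat, 90 mm in diameter, 52 mm tall with its hub; leave it alone. Origin: centre of the underside; z up.
- wrench: wrench, 200 mm long, lying near the bench's front on the right; leave it alone.
- screwdriver: screwdriver, 220 mm long, lying near the front on the left; leave it alone.
- winder: fixed coil winder: a grey-green console block 180 mm wide with a sloped front that carries the 156 mm round glazed dial (pointer under the glass), top edge 154 mm high; headstock up to 194 mm high from 105 mm left of the dial's centre on. Origin on the bench under the console, 12 mm behind the dial's centre; -x is its front, y to its left.
- brush: paint brush, 200 mm long, lying at the right of the bench; leave it alone.

How it is judged:
On the way:
1. the empty spool stand stands on the rubber pad, let go (horizontal distance between stand and pad below 0.01 m and z of stand in the frame of pad below 0.003 m and angle between stand's own z axis and vertical below 0.05 rad and contact force between each of the fingers, spool and stand below 0.1 N and linear speed of stand below 0.02 m/s), for 0.2 s.
At the end, for the whole second after the job is handed in: The counter's knob is back at its zero stop (within 0.05 rad), the stand is upright on the rubber pad within 10 mm of its centre, and the full spool is upright on the stand within 6 mm of its centre, both at rest (value of joint reset below 0.05 rad and horizontal distance between stand and pad below 0.01 m and z of stand in the frame of pad below 0.003 m and angle between each of stand, spool's own z axis and vertical below 0.05 rad and horizontal distance between spool and stand below 0.006 m and z of spool in the frame of stand between 0.042 and 0.048 m and linear speed of each of spool, stand below 0.02 m/s); the robot touches nothing.
It fails at once if the full spool tipped over (angle between spool's own z axis and vertical above 0.8 rad).
It fails at once if the full spool dropped (contact force between the fingers and spool below 0.05 N and linear speed of spool above 0.5 m/s).
It fails at once if the stand dropped (contact force between the fingers and stand below 0.05 N and linear speed of stand above 0.5 m/s).
It fails at once if something else on the bench pushed out of its place (more than 30 mm) (distance of any of bare_spool, pulley, wrench, screwdriver, brush from where it was at the start of the episode above 0.03 m).
It also fails if it takes over 67 s, if anything falls off the work surface, if the arm or the gripper's body presses on something with over 40 N, if the wrist force passes 120 N, or if a joint passes its speed limit or range.

### The arm

A 6-joint arm with a two-finger parallel gripper is mounted at the origin on the work surface. World frame = base frame: x ahead of the robot, y to its left, z up, the work surface at z = 0. Lengths are in m, angles in rad, forces in N, time in s.
With the tool pointing down it reaches from about 0.25 to 0.775 m from the base axis. Payload 4 kg.
Tool frame: the origin (TCP) lies at the very end of the fingers, on their centre line; the grasp point (between the pads) lies 19 mm behind it (robot.hold_point_z is the distance from the TCP to the grasp point, in m); z points along the fingers, y is the line along which they close (so a half turn about z gives the same grasp; the last joint's range is limited). The gripper opens to 94 mm and grips with 3 to 60 N. Pads are 16 mm wide; open, the fingers measure 119 mm over their backs; the gripper's body (75 mm by 177 mm) begins 78 mm behind the grasp point.
Start: joints at [1.168, 0.087, 1.371, -0, 1.684, -0.103], TCP at [0.162, 0.525, 0.206] pointing down, gripper open.
Joint ranges: [-3.1, 3.1], [-0.76, 2.03], [0.27, 2.55], [-1.08, 4.22], [0.17, 2.65], [-2.57, 2.57]. Speed limits (rad/s): [2.79, 2.79, 3.14, 3.14, 3.14, 3.14].

### API

Orientations are given as [roll, pitch, yaw] about the fixed x, y, z axes, in that order (R = Rz(yaw) Ry(pitch) Rx(roll)).
In Python, from bench import robot gives the robot as it stands.
- The arm moves only by the tool carry_out, never from a script. Its argument "steps" is a list of rows, each a list of 3 entries, a list of its own where there are three numbers: the shift along the tool's x, y, z in m, then the turn about the tool's z in units of 10 degrees (1.0 is 10 degrees), then the closure, from -1 (fully open) to 1 (shut). In form: [[[tx, ty, tz], roll, jaw], ...]. A call has 1 to 10 rows; each row is the pose to reach, as a shift and turn from the pose commanded when the call began, along the tool's axes at that moment; what a row does not reach only later rows make up. A row lasts 1/8 s, in which the tool goes at most 62.5 mm and 10.7 degrees, less where a joint would pass 70% of its speed; a pose out of reach is approached as far as the arm can. A call with a gripper value outside its range is refused whole. The fingers move at their own pace and stop on an object; the grip force is fixed at half the most. Time passes only in rows, so rows that repeat a pose let the fingers close. It gives the time, the measured TCP pose, the force, the opening and the grip force at its end, in the units of the state.
- robot.get_obs(): the state, without advancing time (a new reading comes with each control period).
- robot.snapshot(name): name is "side" or "top" or "wrist"; returns a dict with "image" (420x560x3 uint8, red, green, blue), "z_map" (420x560 float32, m along the optical axis (not along the pixel's ray), 0 where there is no reading), "mtx" (3x3 intrinsics, pixels), "D" ([k1, k2, p1, p2, k3] as OpenCV has them; the pictures are not rectified), "R" (3x3) and "t" (3): a world point X has camera coordinates R X + t. Camera axes: x right, y down, z forward; pixel columns grow to the right and rows downward; lengths in m; the calibration is good to about 2 mm. A picture is of the moment at which its call begins.
- robot.close_job(): hands the job in; it is judged then, once.
The state is a dict: "time": time; "joint_positions": joint angles; "qvel": joint speeds; "joint_torque": joint torques, N m; "tool_pos": TCP position; "ee_rot": TCP orientation; "wrist_force": force on the tool from outside, world axes, zero at the start; "wrist_torque": the same for the moment, N m; "width": finger opening in m; "finger_force": force on a finger pad.
Only numpy, scipy, OpenCV 4.12 (cv2) and the standard library are available. Lean on these libraries where they do the work, as an engineer would, in place of code of your own. Each camera call takes 0.05 s, during which the arm holds its last target. There are 200 camera calls.

## Working session

There is one attempt and no reset: what is moved stays moved. The work goes in short steps, Python scripts to look and compute and a tool call to move; the robot and the scene stay as the last step left them, time stands still between calls to the robot, and variables do not carry over. Pictures are saved under pics/ and viewed, at most 10 in all, crops included, and the job is handed in when it is done.

Besides the shell and the picture viewer there is one more tool, called by a JSON object that holds its "name" and its "arguments", one argument or row to a line. carry_out: Moves the arm, as the interface text tells. Its arguments: {"type":"object","properties":{"steps":{"type":"array","items":{"type":"array"}}},"required":["steps"]}

```bash
mkdir -p pics; ls; cat > h.py <<'E'
import numpy as np, cv2, pickle
from bench import robot
def snap(n,f):
    s=robot.snapshot(n); pickle.dump(s,open(f'{f}.pkl','wb')); cv2.imwrite(f'pics/{f}.png',s['image'][:,:,::-1]); return s
def load(f): return pickle.load(open(f'{f}.pkl','rb'))
def cloud(s):
    h,w=s['z_map'].shape
    u,v=np.meshgrid(np.arange(w),np.arange(h))
    p=cv2.undistortPoints(np.stack([u,v],-1).reshape(-1,1,2).astype(np.float64),s['mtx'],np.array(s['D'])).reshape(h,w,2)
    z=s['z_map'][...,None].astype(float)
    c=np.concatenate([p*z,z],-1)
    X=(c-np.array(s['t']))@np.array(s['R'])
    X[s['z_map']==0]=np.nan
    return X
def circ(P):
    A=np.c_[2*P[:,:2],np.ones(len(P))]; b=(P[:,:2]**2).sum(1)
    q=np.linalg.lstsq(A,b,rcond=None)[0]; return q[0],q[1],np.sqrt(q[2]+q[0]**2+q[1]**2)
E
python3 - <<'E'
from h import *
print(robot.get_obs())
for n in ('top','side'):
    s=snap(n,n+'0'); print(n,s['R'],s['t'],s['mtx'])
a=cv2.imread('pics/top0.png');b=cv2.imread('pics/side0.png')
E
```

```text
pics
{'time': 0.0, 'joint_positions': array([ 1.16788625e+00,  8.79295661e-02,  1.37224519e+00, -3.30601900e-05,
        1.68361171e+00, -1.03086394e-01]), 'qvel': array([-8.19942294e-05, -9.35038319e-04, -2.16579818e-04, -1.81984533e-03,
        5.90569521e-05,  7.76984756e-04]), 'joint_torque': array([-1.62293825e-03, -3.40171301e+01, -3.02431262e+01,  7.15634529e-02,
        3.29104147e-02, -1.83064817e-04]), 'tool_pos': array([0.16223266, 0.52494702, 0.20432269]), 'ee_rot': array([-3.13940710e+00, -1.93068255e-04,  2.84176507e+00]), 'wrist_force': array([ 0.48276137, -0.26084448,  0.1699582 ]), 'wrist_torque': array([0.01882595, 0.01208533, 0.01334411]), 'finger_force': 0.0, 'width': 0.09399384843638847}
top [[-0.02181679 -0.99953571  0.0212695 ]
 [-0.99422245  0.01945454 -0.10556159]
 [ 0.10509879 -0.02344963 -0.99418527]] [-0.07127922  0.48028652  1.07975955] [[406.36109608   0.         279.23954137]
 [  0.         406.36109608 214.06896372]
 [  0.           0.           1.        ]]
side [[ 0.75478897 -0.65577519 -0.01589039]
 [-0.4537072  -0.50440945 -0.73465698]
 [ 0.47375456  0.56172057 -0.67825262]] [-0.38802261  0.25805764  1.53151699] [[535.83693247   0.         280.36183578]
 [  0.         535.83693247 206.22505758]
 [  0.           0.           1.        ]]
```

View pics/top0.png

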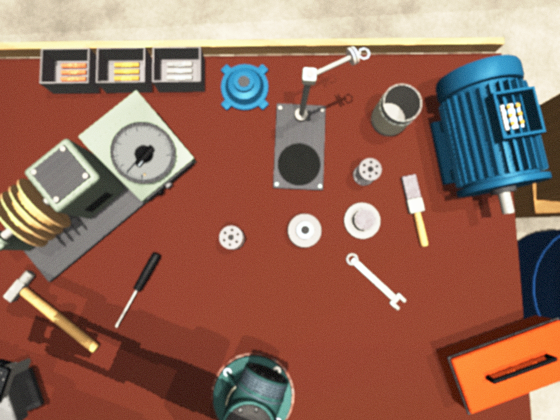

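View pics/side0.png

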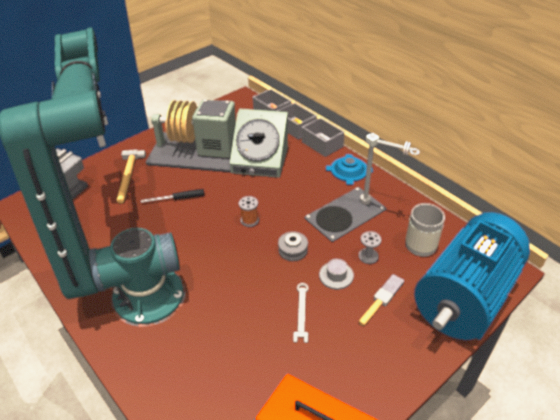

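The top view shows the dial at (144,153), knob near (146,155), full spool at (231,237), pulley at (305,230), stand at (362,220), bare spool at (369,171) and pad at (298,163). The side view confirms that the orange-wound spool is at (249,211).

```bash
python3 - <<'E'
from h import *
s=load('top0');X=cloud(s)
def fit(name,u,v,r,z0,z1):
    P=X[v-r:v+r,u-r:u+r].reshape(-1,3);P=P[(P[:,2]>z0)&(P[:,2]<z1)]
    c,rad=cv2.minEnclosingCircle(P[:,:2].astype(np.float32))
    print(name,len(P),P.mean(0).round(4),c,round(rad,4),'z med',np.median(P[:,2]).round(4))
fit('spool top',231,237,25,.07,.09)
fit('stand top',362,220,28,.038,.055)
fit('stand foot',362,220,28,.006,.02)
fit('bare',369,171,25,.07,.09)
fit('pulley',305,230,25,.02,.06)
# pad dark
P=X[140:188,272:326].reshape(-1,3); 
print(np.percentile(P[:,2],[5,25,50,75,95]))
im=s['image'][135:195,265:335]; g=im.sum(2); m=(g<105).astype(np.uint8)
n,l,st,ce=cv2.connectedComponentsWithStats(m); k=1+st[1:,4].argmax()
Q=X[135:195,265:335][l==k]; print('pad',st[k],Q.mean(0),cv2.minEnclosingCircle(Q[:,:2].astype(np.float32)))
# dial plane
P=X[110:200,95:195].reshape(-1,3);P=P[(P[:,2]>.03)&(P[:,2]<.2)]
d=X[125:182,115:175].reshape(-1,3)
c=np.median(d,0)
rng=np.random.default_rng(0);best=0
for i in range(400):
    a=d[rng.choice(len(d),3)];nn=np.cross(a[1]-a[0],a[2]-a[0])
    L=np.linalg.norm(nn)
    if L<1e-5: continue
    nn/=L; q=abs((d-a[0])@nn)<.002
    if q.sum()>best:best=q.sum();bi=q
o=d[bi].mean(0);nn=np.linalg.svd(d[bi]-o)[2][2];nn*=np.sign(nn[2]);print('dial',o,nn,np.degrees(np.arccos(nn[2])),np.degrees(np.arctan2(nn[1],nn[0])),best)
h=(X[115:190,105:185]-o)@nn
k=(h>.025)&(h<.06); print('knob',k.sum(),X[115:190,105:185][k].mean(0),h[k].max(), np.median(h[k]))
K=X[115:190,105:185][k]; print(np.linalg.svd(K-K.mean(0)))if 0 else print(np.linalg.svd(K-K.mean(0),full_matrices=False)[1:])
# rectified dial view
e1=np.cross([0,0,1],nn);e1/=np.linalg.norm(e1);e2=np.cross(nn,e1) # e2 up the slope; e1 = right seen from the front
sz=.1;N=560
cs=o
pts=np.array([cs-sz*e1+sz*e2,cs+sz*e1+sz*e2,cs+sz*e1-sz*e2,cs-sz*e1-sz*e2])
for f in('top0','side0'):
    s=load(f)
    uv=cv2.projectPoints(pts,cv2.Rodrigues(np.array(s['R']))[0],np.array(s['t']),s['mtx'],np.array(s['D']))[0].reshape(-1,2).astype(np.float32)
    H=cv2.getPerspectiveTransform(uv,np.float32([[0,0],[400,0],[400,400],[0,400]]))
    w=cv2.warpPerspective(s['image'][:,:,::-1],H,(400,400),flags=cv2.INTER_CUBIC); cv2.imwrite(f'pics/d_{f}.png',w)
cv2.imwrite('pics/d.png',np.hstack([cv2.imread('pics/d_top0.png'),cv2.imread('pics/d_side0.png')]))
print(e1,e2)
E
```

```text
spool top 424 [0.4157 0.0455 0.0804] (0.4158342182636261, 0.04596375301480293) 0.0299 z med 0.0805
stand top 388 [ 0.4576 -0.3101  0.0454] (0.4574906826019287, -0.3105615973472595) 0.0305 z med 0.0454
stand foot 574 [ 0.4561 -0.3061  0.0103] (0.47001388669013977, -0.3135922849178314) 0.0709 z med 0.0102
bare 403 [ 0.5861 -0.3209  0.0805] (0.586591362953186, -0.32173892855644226) 0.0302 z med 0.0806
pulley 874 [ 0.4316 -0.1472  0.0423] (0.4319940507411957, -0.147653266787529) 0.045 z med 0.0393
[nan nan nan nan nan]Traceback (most recent call last):
  File "<stdin>", line 16, in <module>
ValueError: attempt to get argmax of an empty sequence
```

```bash
cat > m.py <<'E'
from h import *
s=load('top0');X=cloud(s)
im=s['image'][135:195,265:335]; g=im.sum(2); print('g',g[28,33],g[28,12],g[45,33]); 
m=(g<(int(g[28,33])+int(g[28,12]))/2).astype(np.uint8)
n,l,st,ce=cv2.connectedComponentsWithStats(m); k=l[28,33]
Q=X[135:195,265:335][l==k];Q=Q[~np.isnan(Q[:,0])]; print('pad',st[k],Q.mean(0),np.median(Q,0),cv2.minEnclosingCircle(Q[:,:2].astype(np.float32)))
Y=X[100:195,265:335]; z=Y[...,2]; q=(z>.003)&(z<.0095); print('plate',np.median(z[q]),cv2.minAreaRect(Y[q][:,:2].astype(np.float32)))
d=X[125:182,115:175].reshape(-1,3);d=d[~np.isnan(d[:,0])]
rng=np.random.default_rng(0);best=0
for i in range(400):
    a=d[rng.choice(len(d),3)];nn=np.cross(a[1]-a[0],a[2]-a[0])
    L=np.linalg.norm(nn)
    if L<1e-5: continue
    nn/=L; q=abs((d-a[0])@nn)<.002
    if q.sum()>best:best=q.sum();bi=q
o=d[bi].mean(0);nn=np.linalg.svd(d[bi]-o,full_matrices=False)[2][2];nn*=np.sign(nn[2]);print('dial',o,nn,np.degrees(np.arccos(nn[2])),np.degrees(np.arctan2(nn[1],nn[0])),best,len(d))
Z=X[115:190,105:185];h=(Z-o)@nn
k=(h>.03)&(h<.06); K=Z[k]; print('knob',k.sum(),K.mean(0),np.median(h[k]), h[k].max())
print(np.linalg.svd(K-K.mean(0),full_matrices=False)[1:])
e1=np.cross([0,0,1],nn);e1/=np.linalg.norm(e1);e2=np.cross(nn,e1)
sz=.1
pts=np.array([o-sz*e1+sz*e2,o+sz*e1+sz*e2,o+sz*e1-sz*e2,o-sz*e1-sz*e2])
W=[]
for f in('top0','side0'):
    s=load(f)
    uv=cv2.projectPoints(pts,cv2.Rodrigues(np.array(s['R']))[0],np.array(s['t']),s['mtx'],np.array(s['D']))[0].reshape(-1,2).astype(np.float32)
    H=cv2.getPerspectiveTransform(uv,np.float32([[0,0],[400,0],[400,400],[0,400]]))
    W.append(cv2.warpPerspective(s['image'][:,:,::-1],H,(400,400),flags=cv2.INTER_CUBIC))
cv2.imwrite('pics/d.png',np.hstack(W))
print(e1,e2)
E
python3 m.py
```

```text
g 159 369 150
pad [  13    8   42   42 1370] [ 0.62031143 -0.13848964  0.01239253] [ 0.62042579 -0.13853155  0.01235188] ((0.621320903301239, -0.1390070617198944), 0.06017052382230759)
plate 0.007320292487299009 ((0.6727025508880615, -0.14458294212818146), (0.19781258702278137, 0.27325186133384705), 88.96878814697266)
dial [0.63284928 0.26173906 0.11081116] [-0.43951173 -0.36800455  0.81939129] 34.976094322217655 -140.06045613053124 1753 3407
knob 173 [0.61084992 0.25216978 0.14507312] 0.04227097206143513 0.04843642775016233
(array([0.37175272, 0.08048605, 0.04141155]), array([[-0.60103522,  0.79910861, -0.01349441],
       [ 0.77423312,  0.58634869,  0.23823997],
       [-0.19829204, -0.13274279,  0.97111257]]))
[ 0.64197895 -0.76672226  0.        ] [0.62824554 0.52603196 0.57323461]
```

View pics/d.png

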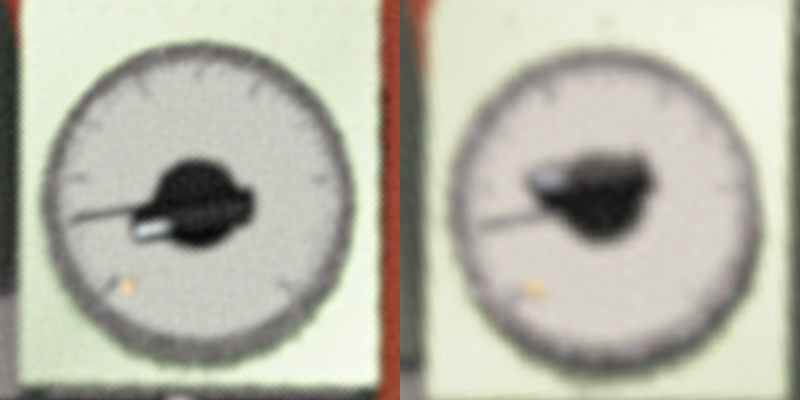

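The rectified dial (top, side) is 2 px/mm. The pointer tip is at (72,218) with the centre near (198,203), about 7° below "left". The zero mark is at 45° lower left, so the knob has to turn about 38° anticlockwise. The tool stays vertical, so I'll push the bar's right end up the slope with a closed finger.

```bash
cat >> h.py <<'E'
from scipy.spatial.transform import Rotation as Ro
def shift(target,obs=None,base=None):
    o=obs or robot.get_obs(); yaw=o['ee_rot'][2]
    R=Ro.from_euler('xyz',[np.pi,0,yaw]).as_matrix()
    return (R.T@(np.array(target)-(o['tool_pos'] if base is None else base))).round(4)
E
cat > k.py <<'E'
from h import *
n=np.array([-.4395,-.3680,.8194]);e1=np.array([.642,-.7667,0]);e2=np.array([.6282,.526,.5732])
o=np.array([.6328,.2617,.1108]);C=o+.0005*e1-.003*e2
yd=np.array([.295,.955,0])
def f(a,r=.02,gap=0):
    a=np.radians(a);b=np.cos(a)*e1+np.sin(a)*e2;p=-np.sin(a)*e1+np.cos(a)*e2
    E=C+.044*n+r*b-(.007)*p
    T=E-.0125*yd-gap*yd; T[2]-=.012; return T
E
python3 - <<'E'
from k import *
for a,g in((7,.03),(7,.0),(17,0),(27,0),(37,0),(45,0),(50,0)):
    t=f(a,gap=g); print(a,g,t.round(4),shift(t))
# knob top points from both cameras
for fn in('top0','side0'):
    X=cloud(load(fn)).reshape(-1,3);d=X-C;h=d@n;q=(h>.039)&(h<.05)&(np.hypot(d@e1,d@e2)<.04)
    print(fn,q.sum(),np.median(h[q]),(d[q]@e1).min(),(d[q]@e1).max(),(d[q]@e2).min(),(d[q]@e2).max(),(d[q]@e1).mean(),(d[q]@e2).mean())
E
```

```text
7 0.03 [0.6098 0.1847 0.1305] [-0.5281 -0.1929  0.0739]
7 0.0 [0.6187 0.2134 0.1305] [-0.5281 -0.163   0.0739]
17 0 [0.6213 0.2149 0.1326] [-0.5301 -0.1607  0.0718]
27 0 [0.6235 0.217  0.1348] [-0.5316 -0.1581  0.0697]
37 0 [0.6252 0.2195 0.1368] [-0.5326 -0.1551  0.0676]
45 0 [0.6262 0.2218 0.1384] [-0.5329 -0.1527  0.066 ]
50 0 [0.6267 0.2233 0.1393] [-0.5329 -0.1511  0.0651]
top0 135 0.04279774867268094 -0.031426445544671174 0.027172966840900932 -0.008049364554747595 0.01163098708631745 -0.0023966485449330647 0.0022961170699099154
side0 48 0.04354070083276717 -0.024584309749225913 0.029241992464522488 -0.010923583625955824 0.009677838589198113 0.00153364253620526 -0.0005146521417252019
```

{"name": "carry_out", "arguments": {
  "steps": [
    [[0,0,-0.06],0,1],
    [[-0.06,-0.02,-0.08],0,1],
    [[-0.12,-0.045,-0.08],0,1],
    [[-0.18,-0.07,-0.08],0,1],
    [[-0.24,-0.09,-0.08],0,1],
    [[-0.3,-0.11,-0.08],0,1],
    [[-0.36,-0.13,-0.08],0,1],
    [[-0.42,-0.155,-0.08],0,1],
    [[-0.48,-0.175,-0.08],0,1],
    [[-0.528,-0.193,-0.08],0,1]
  ]
}}

```text
time: 1.35
tool_pos: [0.6089, 0.1855, 0.2848]
ee_rot: [-3.142, -0.001, 2.842]
wrist_force: [-0.1, 1.2, 1.4]
width: 0.0008
finger_force: 0.0
```

{"name": "carry_out", "arguments": {
  "steps": [
    [[0,0,0.05],0,1],
    [[0,0,0.1],0,1],
    [[0,0,0.154],0,1],
    [[0,0,0.154],0,1]
  ]
}}

```text
time: 1.85
tool_pos: [0.6033, 0.1859, 0.1242]
ee_rot: [-3.135, -0.013, 2.842]
wrist_force: [-0.4, -0.3, 0.8]
width: 0.0006
finger_force: 0.0
```

{"name": "carry_out", "arguments": {
  "steps": [
    [[0,0.01,0],0,1],
    [[0,0.02,0],0,1],
    [[0,0.026,0],0,1],
    [[0,0.03,0],0,1],
    [[0,0.03,0],0,1]
  ]
}}

```text
time: 2.48
tool_pos: [0.6166, 0.2156, 0.1321]
ee_rot: [-3.141, 0.001, 2.842]
wrist_force: [-1.0, -0.1, 0.2]
width: 0.0004
finger_force: 0.6
```

{"name": "carry_out", "arguments": {
  "steps": [
    [[-0.001,0.002,-0.001],0,1],
    [[-0.002,0.003,-0.002],0,1],
    [[-0.003,0.005,-0.004],0,1],
    [[-0.004,0.007,-0.006],0,1],
    [[-0.004,0.008,-0.006],0,1],
    [[-0.004,0.008,-0.006],0,1]
  ]
}}

```text
time: 3.22
tool_pos: [0.6231, 0.2221, 0.1378]
ee_rot: [3.141, 0.001, 2.842]
wrist_force: [-2.0, -3.6, 1.8]
width: 0.0004
finger_force: 1.7
```

```bash
cat > d.py <<'E'
import sys
from k import *
t=sys.argv[1];W=[]
sz=.1;pts=np.array([o-sz*e1+sz*e2,o+sz*e1+sz*e2,o+sz*e1-sz*e2,o-sz*e1-sz*e2])
for n_ in('top','side'):
    s=snap(n_,n_+t)
    uv=cv2.projectPoints(pts,cv2.Rodrigues(np.array(s['R']))[0],np.array(s['t']),s['mtx'],np.array(s['D']))[0].reshape(-1,2).astype(np.float32)
    H=cv2.getPerspectiveTransform(uv,np.float32([[0,0],[400,0],[400,400],[0,400]]))
    W.append(cv2.warpPerspective(s['image'][:,:,::-1],H,(400,400),flags=cv2.INTER_CUBIC))
cv2.imwrite(f'pics/d{t}.png',np.hstack(W))
E
python3 d.py 1
```

```text
(no output)
```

View pics/d1.png

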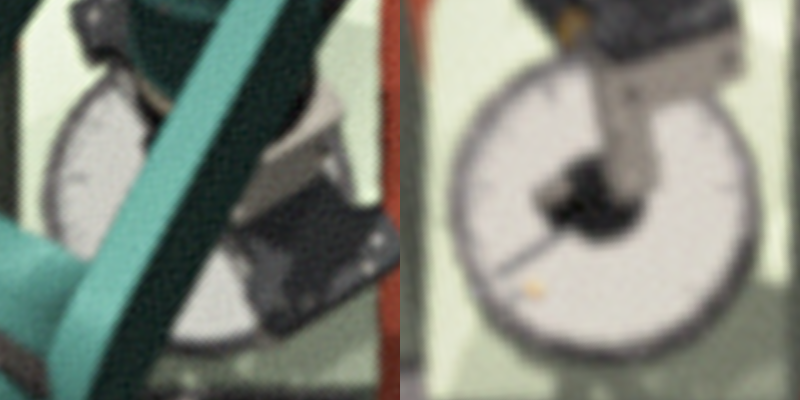

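The side view shows the pointer tip at (498,277), about 32° below left, so 13° are left. I'll keep pushing.

{"name": "carry_out", "arguments": {
  "steps": [
    [[0,0.002,-0.001],0,1],
    [[0,0.003,-0.002],0,1],
    [[0,0.005,-0.002],0,1],
    [[0,0.006,-0.003],0,1],
    [[0,0.006,-0.003],0,1]
  ]
}}

```text
time: 3.95
tool_pos: [0.6246, 0.2262, 0.1402]
ee_rot: [-3.139, 0.001, 2.841]
wrist_force: [-1.0, -7.1, 1.2]
width: 0.0007
finger_force: 3.4
```

{"name": "carry_out", "arguments": {
  "steps": [
    [[0,0.001,0],0,1],
    [[0,0.003,0],0,1],
    [[0,0.003,0],0,1]
  ]
}}

```text
time: 4.32
tool_pos: [0.6248, 0.2265, 0.1403]
ee_rot: [-3.134, -0.0, 2.839]
wrist_force: [-4.7, -12.1, 2.0]
width: 0.0003
finger_force: 6.3
```

{"name": "carry_out", "arguments": {
  "steps": [
    [[0,-0.02,0],0,1],
    [[0,-0.04,0],0,1],
    [[0,-0.04,-0.06],0,0],
    [[0,-0.04,-0.12],0,-1],
    [[0,-0.1,-0.12],-0.85,-1],
    [[0,-0.16,-0.12],-1.7,-1],
    [[0,-0.21,-0.12],-1.7,-1],
    [[0,-0.27,-0.12],-1.7,-1],
    [[0,-0.27,-0.12],-1.7,-1]
  ]
}}

```text
time: 5.45
tool_pos: [0.5446, -0.0306, 0.2611]
ee_rot: [3.141, 0.002, 3.133]
wrist_force: [0.8, 0.6, 0.1]
width: 0.0668
finger_force: 0.0
```

```bash
python3 - <<'E'
from h import *
o=robot.get_obs();print(o['tool_pos'],o['ee_rot'],o['joint_positions'])
print(shift([.4575,-.3105,.12]))
E
python3 d.py 2
```

```text
[ 0.54464752 -0.03061888  0.26114275] [3.14137689e+00 2.10432789e-03 3.13278629e+00] [-1.60445618e-01  7.15711553e-02  1.27818898e+00  5.44162675e-04
  1.78978490e+00 -1.72231705e+00]
[ 0.0847 -0.2806  0.1411]
```

View pics/d2.png

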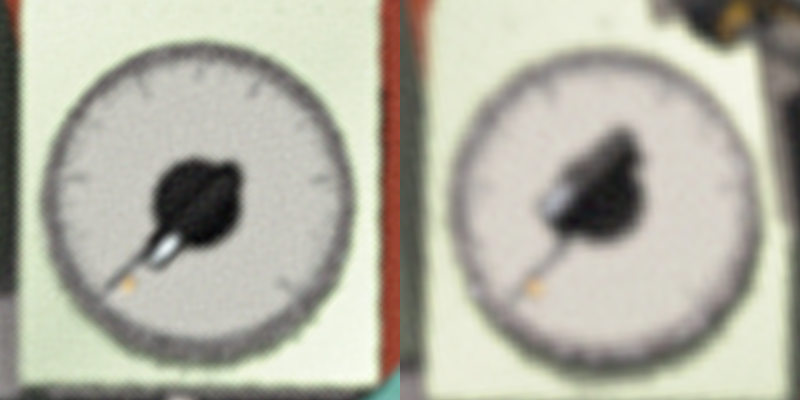

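The pointer tip at (107,293) lies on the zero mark, so the reset is done. The stand comes next.

{"name": "carry_out", "arguments": {
  "steps": [
    [[0.015,-0.055,0],0,-1],
    [[0.03,-0.11,0],0,-1],
    [[0.05,-0.165,0.02],0,-1],
    [[0.065,-0.22,0.06],0,-1],
    [[0.085,-0.275,0.1],0,-1],
    [[0.085,-0.28,0.14],0,-1],
    [[0.085,-0.28,0.14],0,-1],
    [[0.085,-0.28,0.14],0,-1]
  ]
}}

```text
time: 6.55
tool_pos: [0.4615, -0.3061, 0.1222]
ee_rot: [-3.141, 0.002, 3.141]
wrist_force: [-0.4, 0.3, 0.5]
width: 0.0942
finger_force: 0.0
```

```bash
python3 - <<'E'
from h import *
o=robot.get_obs();print(o['tool_pos'],o['ee_rot'],o['width'],o['joint_positions'][-1])
print(shift([.4575,-.3105,.016]))
E
```

```text
[ 0.4614912  -0.30609782  0.12215529] [-3.14104725e+00  2.29552738e-03  3.14070415e+00] 0.09423850680893815 -2.258659067259696
[ 0.004  -0.0044  0.1062]
```

{"name": "carry_out", "arguments": {
  "steps": [
    [[0.004,-0.004,0.04],0,-1],
    [[0.004,-0.004,0.07],0,-1],
    [[0.004,-0.004,0.09],0,-1],
    [[0.004,-0.004,0.103],0,-1],
    [[0.004,-0.004,0.105],0,-1],
    [[0.004,-0.004,0.105],0,-1]
  ]
}}

```text
time: 7.3
tool_pos: [0.4569, -0.3114, 0.017]
ee_rot: [-3.14, 0.002, 3.139]
wrist_force: [-0.5, -1.2, -0.6]
width: 0.0939
finger_force: 0.0
```

{"name": "carry_out", "arguments": {
  "steps": [
    [[0,0,0],0,-0.2],
    [[0,0,0],0,0],
    [[0,0,0],0,0.3],
    [[0,0,0],0,0.6],
    [[0,0,0],0,1],
    [[0,0,0],0,1],
    [[0,0,0],0,1]
  ]
}}

```text
time: 8.18
tool_pos: [0.4557, -0.311, 0.0156]
ee_rot: [3.141, 0.0, 3.138]
wrist_force: [-1.4, 0.3, 1.2]
width: 0.0594
finger_force: 30.0
```

{"name": "carry_out", "arguments": {
  "steps": [
    [[0,0,-0.03],0,1],
    [[0,0,-0.08],0,1],
    [[0,0,-0.12],0,1],
    [[-0.03,0.035,-0.12],0,1],
    [[-0.07,0.075,-0.12],0,1],
    [[-0.11,0.115,-0.12],0,1],
    [[-0.145,0.15,-0.12],0,1],
    [[-0.163,0.172,-0.1],0,1],
    [[-0.163,0.172,-0.06],0,1],
    [[-0.163,0.172,-0.06],0,1]
  ]
}}

```text
time: 9.43
tool_pos: [0.6151, -0.1378, 0.0688]
ee_rot: [3.138, -0.013, 3.139]
wrist_force: [0.1, 0.2, -5.3]
width: 0.0592
finger_force: 30.0
```

```bash
python3 - <<'E'
from h import *
snap('side','side3');snap('wrist','w3')
o=robot.get_obs();print(o['tool_pos'],o['ee_rot'],o['width'],o['wrist_force'])
print(shift([.619,-.1387,.0285]))
E
```

```text
[ 0.61856465 -0.13964524  0.07456653] [ 3.14094262e+00 -2.25810854e-03  3.13818499e+00] 0.05961676715100436 [-0.33330443 -0.39438227 -3.21225657]
[-0.0004  0.0009  0.0461]
```

View pics/side3.png

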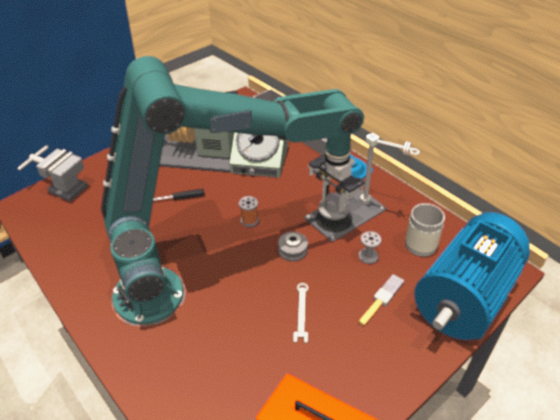

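The stand is held level over the pad at (335,220). I'll lower it gently.

{"name": "carry_out", "arguments": {
  "steps": [
    [[0,0.001,0.015],0,1],
    [[0,0.001,0.028],0,1],
    [[0,0.001,0.037],0,1],
    [[0,0.001,0.042],0,1],
    [[0,0.001,0.0445],0,1],
    [[0,0.001,0.0465],0,1],
    [[0,0.001,0.0465],0,1]
  ]
}}

```text
time: 10.4
tool_pos: [0.6194, -0.1386, 0.0291]
ee_rot: [3.142, 0.0, 3.139]
wrist_force: [-0.3, 0.3, -4.8]
width: 0.0598
finger_force: 30.0
```

{"name": "carry_out", "arguments": {
  "steps": [
    [[0,0,0.001],0,1],
    [[0,0,0.001],0,1],
    [[0,0,0.001],0,1]
  ]
}}

```text
time: 10.78
tool_pos: [0.6193, -0.1386, 0.0281]
ee_rot: [3.142, 0.0, 3.139]
wrist_force: [-0.6, 0.6, -4.7]
width: 0.0598
finger_force: 30.0
```

{"name": "carry_out", "arguments": {
  "steps": [
    [[0,0,0.001],0,1],
    [[0,0,0.001],0,1],
    [[0,0,0.001],0,1]
  ]
}}

```text
time: 11.15
tool_pos: [0.6195, -0.1386, 0.0276]
ee_rot: [3.142, 0.001, 3.138]
wrist_force: [-0.9, 0.1, -0.4]
width: 0.0594
finger_force: 30.0
```

{"name": "carry_out", "arguments": {
  "steps": [
    [[0,0,0.0005],0,1],
    [[0,0,0.0005],0,0.1],
    [[0,0,0.0005],0,-0.5],
    [[0,0,0.0005],0,-1],
    [[0,0,0.0005],0,-1],
    [[0,0,0.0005],0,-1]
  ]
}}

```text
time: 11.9
tool_pos: [0.6193, -0.1386, 0.0263]
ee_rot: [3.142, -0.0, 3.139]
wrist_force: [-0.5, 0.0, -0.1]
width: 0.0931
finger_force: 0.0
```

{"name": "carry_out", "arguments": {
  "steps": [
    [[0,0,-0.03],0,-1],
    [[0,0,-0.08],0,-1],
    [[0,0,-0.13],0,-1],
    [[0.06,0.05,-0.13],0,-1],
    [[0.11,0.09,-0.13],0,-1],
    [[0.16,0.14,-0.13],0,-1],
    [[0.2,0.185,-0.13],0,-1],
    [[0.2,0.185,-0.13],0,-1],
    [[0.2,0.185,-0.13],0,-1]
  ]
}}

```text
time: 13.02
tool_pos: [0.4192, 0.0479, 0.1569]
ee_rot: [-3.142, 0.002, 3.141]
wrist_force: [-0.5, 0.1, 0.6]
width: 0.0938
finger_force: 0.0
```

```bash
cat > c.py <<'E'
from h import *
import sys
def f(X,name,x,y,z0,z1,r=.04):
    P=X.reshape(-1,3);P=P[(P[:,2]>z0)&(P[:,2]<z1)&(np.hypot(P[:,0]-x,P[:,1]-y)<r)]
    if len(P)<20: print(name,'none');return
    print(name,len(P),cv2.minEnclosingCircle(P[:,:2].astype(np.float32)),np.median(P[:,2]).round(4))
for n in('top','side'):
    X=cloud(snap(n,n+sys.argv[1]));print(n)
    f(X,'stand',.62,-.139,.05,.065);f(X,'spool',.416,.046,.075,.087)
    f(X,'spool on stand',.62,-.139,.13,.145)
o=robot.get_obs();print(o['tool_pos'],o['ee_rot'],o['width'],o['wrist_force'],o['joint_positions'][-1])
E
python3 c.py 4
```

```text
top
stand 385 ((0.6213434934616089, -0.13884831964969635), 0.030358629301190376) 0.0575
spool none
spool on stand none
side
stand 208 ((0.6242597699165344, -0.1415489912033081), 0.033923156559467316) 0.0564
spool 187 ((0.4174238443374634, 0.042718589305877686), 0.033013373613357544) 0.0795
spool on stand none
[0.42040894 0.04670608 0.15673943] [-3.14116588e+00  1.18496361e-03  3.13870063e+00] 0.09386507501679882 [ 0.38101291 -0.09675599 -0.08567844] -1.5911456595642068
```

{"name": "carry_out", "arguments": {
  "steps": [
    [[0.0045,-0.001,0.01],0,-1],
    [[0.0045,-0.001,0.04],0,-1],
    [[0.0045,-0.001,0.07],0,-1],
    [[0.0045,-0.001,0.09],0,-1],
    [[0.0045,-0.001,0.0985],0,-1],
    [[0.0045,-0.001,0.0985],0,-1],
    [[0.0045,-0.001,0.0985],0,-1]
  ]
}}

```text
time: 14.0
tool_pos: [0.4162, 0.0458, 0.0588]
ee_rot: [-3.142, 0.002, 3.138]
wrist_force: [0.3, 0.2, -0.7]
width: 0.0938
finger_force: 0.0
```

{"name": "carry_out", "arguments": {
  "steps": [
    [[0,0,0],0,-0.2],
    [[0,0,0],0,0],
    [[0,0,0],0,0.2],
    [[0,0,0],0,0.4],
    [[0,0,0],0,1],
    [[0,0,0],0,1],
    [[0,0,0],0,1]
  ]
}}

```text
time: 14.88
tool_pos: [0.4154, 0.0462, 0.0581]
ee_rot: [3.141, 0.0, 3.139]
wrist_force: [0.5, 1.2, 2.4]
width: 0.0592
finger_force: 30.0
```

```bash
python3 c.py 5
```

```text
top
stand 387 ((0.6216626763343811, -0.1385325789451599), 0.03020765818655491) 0.0575
spool none
spool on stand none
side
stand 215 ((0.6245460510253906, -0.14278557896614075), 0.03368839994072914) 0.0562
spool 144 ((0.40952229499816895, 0.043989960104227066), 0.03715582564473152) 0.0793
spool on stand none
[0.4153862  0.04620697 0.05809236] [3.14119718e+00 1.77255090e-04 3.13859151e+00] 0.05898197625099751 [-0.70373623  0.91944796  1.79465024] -1.593264090974511
```

{"name": "carry_out", "arguments": {
  "steps": [
    [[0,0,-0.01],0,1],
    [[0,0,-0.03],0,1],
    [[0,0,-0.06],0,1],
    [[0,0,-0.09],0,1],
    [[0,0,-0.105],0,1],
    [[0,0,-0.11],0,1],
    [[-0.01,-0.01,-0.11],0,1],
    [[-0.03,-0.03,-0.11],0,1],
    [[-0.055,-0.05,-0.11],0,1],
    [[-0.08,-0.072,-0.11],0,1]
  ]
}}

```text
time: 16.23
tool_pos: [0.4955, -0.0275, 0.1659]
ee_rot: [3.141, -0.003, 3.138]
wrist_force: [0.4, 0.0, -4.6]
width: 0.059
finger_force: 30.0
```

{"name": "carry_out", "arguments": {
  "steps": [
    [[-0.025,-0.022,0],0,1],
    [[-0.05,-0.045,0],0,1],
    [[-0.075,-0.067,0],0,1],
    [[-0.1,-0.09,0],0,1],
    [[-0.115,-0.103,0],0,1],
    [[-0.123,-0.11,0],0,1],
    [[-0.126,-0.113,0],0,1],
    [[-0.126,-0.113,0.01],0,1],
    [[-0.126,-0.113,0.02],0,1],
    [[-0.126,-0.113,0.02],0,1]
  ]
}}

```text
time: 17.48
tool_pos: [0.6194, -0.1388, 0.146]
ee_rot: [3.14, -0.004, 3.139]
wrist_force: [-0.7, 0.6, -5.5]
width: 0.059
finger_force: 30.0
```

```bash
python3 - <<'E'
from h import *
for n in('side','wrist'): s=snap(n,n+'6')
i=cv2.imread('pics/side6.png')[130:250,260:420];cv2.imwrite('pics/c6.png',cv2.resize(i,None,fx=4,fy=4,interpolation=2))
o=robot.get_obs();print(o['tool_pos'],o['ee_rot'],o['width'],o['wrist_force'])
print(shift([.6212,-.1387,.1151]))
E
```

```text
[ 0.62043184 -0.13920151  0.14775213] [ 3.14135716e+00 -4.44819955e-04  3.13889482e+00] 0.05933402222475015 [-0.24178641  0.08695542 -5.52018777]
[-0.0008  0.0005  0.0327]
```

View pics/c6.png

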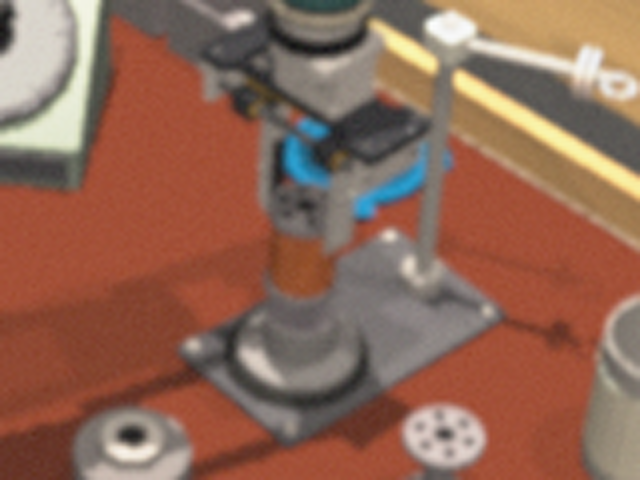

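The crop shows the spool held upright at (302,240), directly above the stand drum at (300,320). I'll lower it.

{"name": "carry_out", "arguments": {
  "steps": [
    [[-0.001,0.0005,0.008],0,1],
    [[-0.001,0.0005,0.017],0,1],
    [[-0.001,0.0005,0.024],0,1],
    [[-0.001,0.0005,0.028],0,1],
    [[-0.001,0.0005,0.0305],0,1],
    [[-0.001,0.0005,0.032],0,1],
    [[-0.001,0.0005,0.032],0,1],
    [[-0.001,0.0005,0.032],0,1]
  ]
}}

```text
time: 18.58
tool_pos: [0.6219, -0.1391, 0.1163]
ee_rot: [-3.142, 0.001, 3.138]
wrist_force: [-0.5, -0.5, -4.7]
width: 0.0593
finger_force: 30.0
```

{"name": "carry_out", "arguments": {
  "steps": [
    [[0,0,0.0005],0,1],
    [[0,0,0.0008],0,1],
    [[0,0,0.0008],0,1]
  ]
}}

```text
time: 18.95
tool_pos: [0.6218, -0.1391, 0.1152]
ee_rot: [3.142, 0.0, 3.139]
wrist_force: [-0.3, 0.1, -6.2]
width: 0.0591
finger_force: 30.0
```

{"name": "carry_out", "arguments": {
  "steps": [
    [[0,0,0.0005],0,1],
    [[0,0,0.001],0,1],
    [[0,0,0.001],0,1]
  ]
}}

```text
time: 19.32
tool_pos: [0.6219, -0.1391, 0.1152]
ee_rot: [-3.141, 0.001, 3.138]
wrist_force: [-1.5, 1.1, -0.2]
width: 0.0589
finger_force: 30.0
```

{"name": "carry_out", "arguments": {
  "steps": [
    [[0,0,0.0005],0,1],
    [[0,0,0.0005],0,0.1],
    [[0,0,0.0005],0,-0.5],
    [[0,0,0.0005],0,-1],
    [[0,0,0.0005],0,-1],
    [[0,0,0.0005],0,-1]
  ]
}}

```text
time: 20.08
tool_pos: [0.6218, -0.1391, 0.1133]
ee_rot: [3.141, -0.0, 3.138]
wrist_force: [-0.3, 0.3, -0.4]
width: 0.0933
finger_force: 0.0
```

{"name": "carry_out", "arguments": {
  "steps": [
    [[0,0,-0.02],0,-1],
    [[0,0,-0.06],0,-1],
    [[0,0,-0.1],0,-1],
    [[0.06,0.02,-0.12],0,-1],
    [[0.12,0.04,-0.12],0,-1],
    [[0.18,0.06,-0.12],0,-1],
    [[0.24,0.08,-0.12],0,-1],
    [[0.26,0.1,-0.12],0,-1],
    [[0.26,0.1,-0.12],0,-1]
  ]
}}

```text
time: 21.2
tool_pos: [0.3613, -0.0376, 0.2345]
ee_rot: [-3.141, 0.003, 3.14]
wrist_force: [-0.3, -0.1, 0.7]
width: 0.094
finger_force: 0.0
```

```bash
python3 c.py 7; python3 -c "
from h import *
i=cv2.imread('pics/side7.png')[100:280,220:460];j=cv2.imread('pics/top7.png')[90:270,100:420]
cv2.imwrite('pics/c7.png',np.hstack([cv2.resize(i,(400,300)),cv2.resize(j,(400,300))]))"
```

```text
top
stand 54 ((0.6192142963409424, -0.1376369148492813), 0.029295485466718674) 0.0613
spool none
spool on stand 440 ((0.6219267845153809, -0.13908055424690247), 0.0297719594091177) 0.1372
side
stand 85 ((0.619615375995636, -0.14592133462429047), 0.03081585094332695) 0.0593
spool none
spool on stand 216 ((0.6249527335166931, -0.14169654250144958), 0.0332488976418972) 0.1364
[ 0.36268301 -0.03858724  0.23395615] [-3.14093113e+00  1.59521994e-03  3.13885014e+00] 0.09357153631355125 [ 0.42428792 -0.12198256 -1.00109742] -1.829686963011273
```

View pics/c7.png

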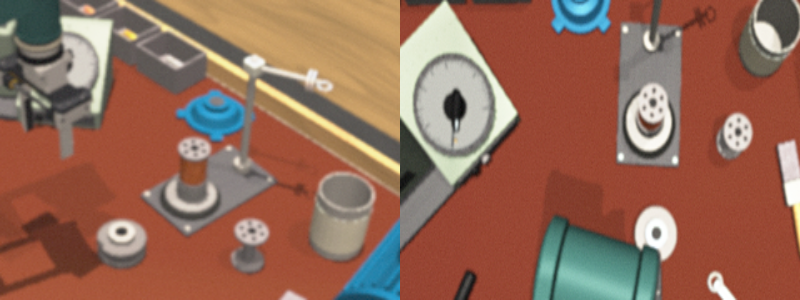

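The spool stands upright on the stand (left crop at (193,170)). Its top is at (0.6219,-0.1391,0.137), against a stand centre of (0.6215,-0.1387). The pointer is on zero.

```bash
python3 -c "
from bench import robot
print(robot.close_job())"
```

```text
the job is handed in; nothing more can be done
None
```

The job is handed in (no verdict was returned): the counter is at its zero stop, the stand is within about 1–2 mm of the pad's centre, and the full spool stands upright within about 1 mm of the stand's centre, by the top camera.

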